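Draw the light board from the leaning rack and set it on the test stand

TASK

Swing the rack's retaining bar clear, slide the light board (the panel with one grip tab in the middle of its top edge) up out of its slot, and set it gently on the leaning rest of the test stand: foot on the ledge between the end stops, back flat against the rest, lenses facing outward as they do in the rack. Leave the retaining bar swung fully back over the other panels, and everything else where it stands.

Things in the scene. Friction and masses are not known exactly. Their poses are not given: they have to be found in the camera images.
- board: Light board, aluminium panel, about 0.2 kg. Origin: middle of its foot edge; z up the panel, y along its width, x out of its lens face. Sheet 5 mm thick, 110 wide, 92 high; one centred grip tab above, 40 mm wide, 10 thick, z = 90 to 140. Bare shoulders beside the tab at z = 92. Lenses 5 mm proud, z = 20 to 72. It may be in any of the rack's slots, lens face to +x and up.
- board_face (a point): Point on the light board's lens side, at board x = 6 mm, z = 46 mm; shows which way the lenses look.
- blank_a: Blank panel, a bystander, to stay in its slot. Origin at the middle of its foot edge. Same sheet, height and material as the light board, but no lenses, and TWO grip tabs (16 mm wide, 10 mm thick, centred at y = -24 and +24 mm) instead of one in the middle.
- blank_b: Blank panel, a bystander, to stay in its slot. Origin at the middle of its foot edge. Same sheet, height and material as the light board, but no lenses, and TWO grip tabs (16 mm wide, 10 mm thick, centred at y = -24 and +24 mm) instead of one in the middle.
- rack: Fixed rack, origin on the table, z up, -x side towards the robot. Base plate x = -148 to +88, y = +-73, 18 mm high. Three slots, floors at x = -53, 0, +53, z = 30 mm, lean 25 degrees, tops to -x: panels slide out along (-0.423, 0, 0.906). Grooves hold only the side edges: 9 mm wide, 8 deep, 75 long; 2 mm end play. A panel is free after rising 75 mm along the slot.
- keeper (a joint): Angle of the level retaining bar, rad: 0 = closed at its stop over the panels' -y shoulders; grows to 1.0 as the knob end swings to the rack's -y side. Clear of all panels from 0.3. Stays where left; 0.7 N at the knob moves it. Steel, 172 x 10 x 8 mm, z = 117 to 125 mm. Vertical pivot at (-125, -56) mm in the rack's frame, on a 14 mm post with a 20 mm wide cap, top 129 mm high.
- keeper_knob (a point): Top centre of the upright black knob on the retaining bar's free end, 164 mm above the table: 14 mm thick, rising 39 mm above the bar's top, 160 mm from the pivot. Closed, it is at (+34, -40) mm in the rack's frame.
- stand: Fixed test stand, white base plate 18 mm high, x = -60 to +90, y = +-70 mm, carrying the leaning rest. Origin on the table; z up, -x side towards the robot. Rack and stand may change sides of the table.
- stand_rest: Grey rest, leaning 38 degrees, top to the stand's -x. Origin mid-ledge where ledge meets plate, 45 mm ahead of (+x) and 55 mm above the stand's origin. z up the plate, x out of its face, y along the ledge. Plate 136 mm wide, up to z = 70. Ledge z = 0, x = 0 to 16; then a lip 5 thick, 8 high. End stops at y = +-62, 22 high. Seated board: origin (2.5, 0, 0) mm, axes parallel.
- beaker: Bystander: open glass beaker, 54 mm wide, 70 mm high, loose. Origin at the underside.
- jar: Bystander: closed jar, 52 mm wide, 80 mm high, loose. Origin at the underside.
- bottle: Bystander: white bottle, 56 mm wide, 150 mm high, loose. Origin at the underside.
- dish: Bystander: round covered dish, 90 mm wide, 26 mm high, loose. Origin at the underside.
- screwdriver: Bystander: screwdriver lying on the table, along its x.
- wrench: Bystander: wrench lying on the table, along its x.
Mind the look-alikes: they are no part of the job. Leave any red look-alike of the stand alone.

How it is judged (in metres and radians):
On the way, in this order (a step that is already met when the one before it is completed fails the run):
1. the retaining bar is swung clear of the panels (past 0.3 rad) (value of joint keeper above 0.3 rad), for 0.1 s.
2. the light board is drawn up out of its slot (its foot more than 90 mm above the table) (height (world z) of board above 0.09 m), for 0.1 s.
3. the light board sits on the rest of the test stand (x of board in the frame of stand_rest between -0.002 and 0.007 m and y of board in the frame of stand_rest between -0.011 and 0.011 m and z of board in the frame of stand_rest between -0.004 and 0.005 m and angle between the z axis of board and the z axis of stand_rest, either way round below 0.08 rad and angle between the y axis of board and the y axis of stand_rest, either way round below 0.08 rad and x of board_face in the frame of stand_rest above 0.004 m), for 0.2 s.
At the end, for the whole second after the job is handed in: Light board still on the test stand: foot within 5 mm of the ledge, back within 5 mm of the rest, within 11 mm of the ledge's middle, parallel within 0.08 rad, lenses outward; retaining bar closed to under 0.10 rad (all of step 3 and value of joint keeper below 0.1 rad and linear speed of each of board, blank_a, blank_b below 0.02 m/s); the robot touches nothing.
It fails at once if a blank panel is moved more than 20 mm (distance of any of blank_a, blank_b from where it was at the start of the episode above 0.02 m).
It fails at once if a bystander is moved more than 30 mm or a standing one is tipped over (distance of any of beaker, jar, bottle, dish, screwdriver, wrench from where it was at the start of the episode above 0.03 m or angle between any of beaker, jar, bottle, dish's own z axis and vertical above 0.5 rad).
It fails at once if the light board is dropped on the test stand (faster than 0.3 m/s within 20 mm of its seat) (linear speed of board above 0.3 m/s and distance between board and stand_rest below 0.02 m).
It fails at once if the light board is banged against the test stand (more than 90 N) (contact force between board and stand above 90 N).
It also fails if it takes over 69 s, if anything falls off the work surface, if the arm or the gripper's body presses on something with over 40 N, if the wrist force passes 120 N, or if a joint passes its speed limit or range.

ROBOT

A 6-joint arm with a two-finger parallel gripper is mounted at the origin on the work surface. World frame = base frame: x ahead of the robot, y to its left, z up, the work surface at z = 0. Lengths are in m, angles in degrees, forces in N, time in s.
With the tool pointing down it reaches from about 0.35 to 1 m from the base axis. Payload 7.1 kg.
Tool frame: the origin (TCP) lies midway between the tips of the shut fingers; the grasp point (between the pads) lies 19 mm behind it; z points along the fingers, y is the line along which they close (so a half turn about z gives the same grasp; the last joint's range is limited). The gripper opens to 85 mm and grips with 20 to 120 N. Pads are 22 mm wide; open, the fingers measure 114 mm over their backs; the gripper's body (76 mm by 85 mm) begins 54 mm behind the grasp point. The pads swing forward as they close: fully open they stand 13 mm farther back than shut.
Start: joints at [-66.75, 24.242, 93.386, -0, 62.372, -1.089], TCP at [0.258, -0.569, 0.231] pointing down, gripper open.
Joint ranges: [-172.04, 172.04], [-51.8, 120.97], [4.93, 147.93], [-75.15, 255.16], [6.16, 154.13], [-145.62, 145.62]. Speed limits (degrees/s): [136.94, 136.94, 172.46, 180, 180, 180].

INTERFACE

Orientations are given as a 3x3 rotation matrix whose columns are the frame's x, y, z axes.
In Python, from cell import ctrl, eyes gives the robot as it stands. The module is installed in compiled form; this text tells all that it offers.
- The arm moves only by the tool play_rows, never from a script. Its argument "plan" is a list of rows, each a list of 2 entries, a list of its own where there are three numbers: the shift along the tool's x, y, z in cm, then the turn about the tool's z in degrees. In form: [[[x, y, z], turn], ...]. A call has 1 to 5 rows; each row is the pose to reach, as a shift and turn from the pose commanded when the call began, along the tool's axes at that moment; what a row does not reach only later rows make up. A row lasts 1/8 s, in which the tool goes at most 62.5 mm and 10.7 degrees, less where a joint would pass 70% of its speed; a pose out of reach is approached as far as the arm can. A call with a gripper value outside its range is refused whole. "grip" is the gripper command: -1 is shut, 1 is fully open, values between are in proportion, set as the call begins (left out, the last holds). The fingers move at their own pace and stop on an object; "grip_force" is the grip in N (left out, the last holds). Time passes only in rows, so rows that repeat a pose let the fingers close. It gives the time, the measured TCP pose, the force, the opening and the grip force at its end, in the units of the state.
- ctrl.get_obs(): the state, without advancing time (a new reading comes with each control period).
- eyes.grab_frame(name): name is "scene" or "top" or "wrist"; returns (picture, depth): 420x560x3 uint8, red, green, blue; 420x560 float32, m along the optical axis (not along the pixel's ray), 0 where there is no reading.
- eyes.calibration(name): a dict with "fx", "fy", "cx", "cy" (pixels), "T" (4x4, takes a point from camera to world coordinates). Camera axes: x right, y down, z forward; pixel columns grow to the right and rows downward; lengths in m; the calibration is good to about 2 mm. The wrist camera is an equidistant fisheye: a pixel r from the principal point sees the ray r / f radians off the axis. A picture is of the moment at which its call begins: read the wrist's pose just before it. calibration takes no time and is no camera call; for the wrist camera it gives the pose at the moment of the call.
- ctrl.job_done(): hands the job in; it is judged then, once.
The state is a dict: "time_s": time; "joints": joint angles; "qd": joint speeds; "effort": joint torques, N m; "ee_pos": TCP position; "ee_rot": TCP orientation; "wrist_force": force on the tool from outside, world axes, zero at the start; "moment": the same for the moment, N m; "grip_width": opening from 0.0 (shut) to 1.0 (fully open); "grasp_force": force on a finger pad.
Only numpy, scipy, OpenCV 4.12 (cv2) and the standard library are available. Lean on these libraries where they do the work, as an engineer would, in place of code of your own. Each camera call takes 0.05 s, during which the arm holds its last target. There are 200 camera calls.

## Working session

There is one attempt and no reset: what is moved stays moved. The work goes in short steps, Python scripts to look and compute and a tool call to move; the robot and the scene stay as the last step left them, time stands still between calls to the robot, and variables do not carry over. Pictures are saved under pics/ and viewed, at most 10 in all, crops included, and the job is handed in when it is done.

Besides the shell and the picture viewer there is one more tool, called after "Call:" by a JSON object that holds its "fn" and its "kwargs", one argument or row to a line. play_rows: Moves the arm, as the interface text tells. Its arguments: {"type":"object","properties":{"plan":{"type":"array","items":{"type":"array"}},"grip":{"type":"number"},"grip_force":{"type":"number"}},"required":["plan"]}

```bash
mkdir -p pics; ls; cat > h.py <<'E'
import numpy as np, cv2
from cell import ctrl, eyes
def snap(n,f):
    c=eyes.calibration(n); p,d=eyes.grab_frame(n)
    cv2.imwrite(f'pics/{f}.png',p[:,:,::-1]); np.savez(f'pics/{f}.npz',p=p,d=d,T=c['T'],k=[c['fx'],c['fy'],c['cx'],c['cy']])
    return p,d
def load(f): return np.load(f'pics/{f}.npz')
def cloud(f):
    z=load(f); d=z['d']; fx,fy,cx,cy=z['k']; v,u=np.mgrid[:d.shape[0],:d.shape[1]]
    P=np.stack([(u-cx)/fx*d,(v-cy)/fy*d,d,np.ones_like(d)],-1)@z['T'].T
    P=P[...,:3]; P[d==0]=np.nan; return P
E
python3 - <<'E'
from h import *
for n in('scene','top'): snap(n,n+'0'); z=load(n+'0'); print(z['k'],z['T'].round(3))
o=ctrl.get_obs(); print(o['ee_pos'],o['ee_rot'],o['time_s'])
a=cv2.imread('pics/scene0.png');b=cv2.imread('pics/top0.png')
E
```

```text
pics
[526.55925237 526.55925237 277.93537246 215.90096281] [[ 0.501  0.505 -0.703  1.674]
 [ 0.865 -0.301  0.4   -0.698]
 [-0.01  -0.809 -0.588  1.097]
 [ 0.     0.     0.     1.   ]]
[453.44047969 453.44047969 280.50656914 196.41081739] [[-0.02  -0.991  0.136  0.331]
 [-1.     0.018 -0.015 -0.046]
 [ 0.012 -0.136 -0.991  1.589]
 [ 0.     0.     0.     1.   ]]
[ 0.25740275 -0.56898362  0.23060198] [[ 9.11137762e-01  4.12101529e-01 -5.56035111e-04]
 [ 4.12101903e-01 -9.11136843e-01  1.29444099e-03]
 [ 2.68170339e-05 -1.40855719e-03 -9.99999008e-01]] 0.1
```

View pics/scene0.png

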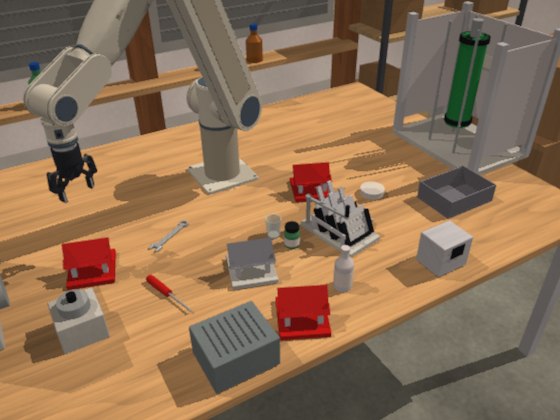

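View pics/top0.png

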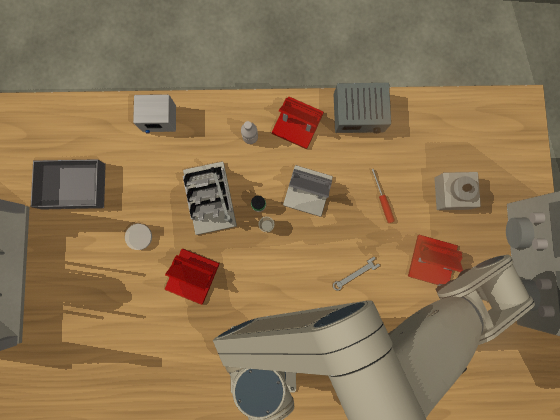

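The scene view shows the rack at about (340,220) and the grey stand at (252,260). In the top view they are at (209,198) and (308,190). The red stands are decoys. I'll enlarge both objects in both views.

```bash
python3 - <<'E'
from h import *
a=cv2.imread('pics/scene0.png')[170:290,220:390];b=cv2.imread('pics/top0.png')[150:240,175:345]
r=lambda i,w,h:cv2.resize(i,(w,h),interpolation=cv2.INTER_CUBIC)
b2=r(b,800,424)
cv2.imwrite('pics/c1.png',r(a,800,565)); cv2.imwrite('pics/c2.png',b2)
E
```

```text
(no output)
```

View pics/c1.png

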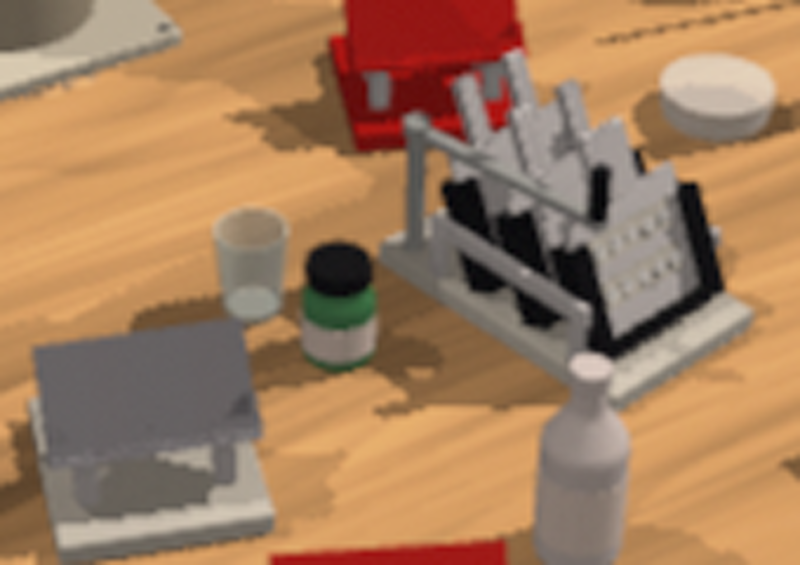

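View pics/c2.png

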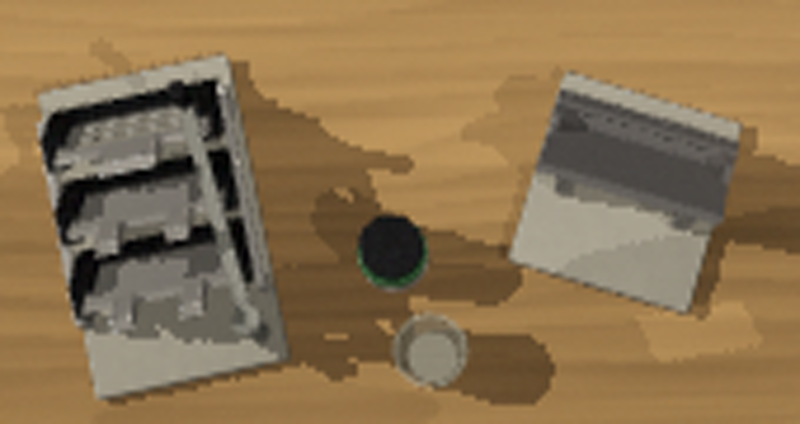

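In the crops, the board with lenses and a single tab is in the front (+x) slot. The knob is at c1 (601,168) and c2 (176,88). Next I solve for both frames from the plate corners, then check them.

```bash
cat >> h.py <<'E'
def ray(f,u,v):
    z=load(f); fx,fy,cx,cy=z['k']; T=z['T']; d=T[:3,:3]@[(u-cx)/fx,(v-cy)/fy,1]; return T[:3,3],d/np.linalg.norm(d)
def atz(f,u,v,h): o,d=ray(f,u,v); return o+d*(h-o[2])/d[2]
def tri(r1,r2):
    A=np.zeros((3,3));b=np.zeros(3)
    for o,d in(r1,r2): M=np.eye(3)-np.outer(d,d);A+=M;b+=M@o
    p=np.linalg.solve(A,b); return p,[np.linalg.norm(np.cross(p-o,d)) for o,d in(r1,r2)]
def fit2(L,W):  # local->world 2D rigid
    L,W=np.array(L,float),np.array(W)[:,:2]; l=L-L.mean(0); w=W-W.mean(0)
    a=np.arctan2((l[:,0]*w[:,1]-l[:,1]*w[:,0]).sum(),(l*w).sum()); R=np.array([[np.cos(a),-np.sin(a)],[np.sin(a),np.cos(a)]])
    t=W.mean(0)-R@L.mean(0); return a,t,np.abs(L@R.T+t-W).max()
E
python3 - <<'E'
from h import *
c2=lambda u,v:(175+u/4.706,150+v/4.711)
c1=lambda u,v:(220+u/4.706,170+v/4.708)
rk=[(98,398),(288,357),(227,55),(40,95)]; L=[(-.148,.073),(-.148,-.073),(.088,-.073),(.088,.073)]
a,t,e=fit2(L,[atz('top0',*c2(*p),.018) for p in rk]); print('rack',np.degrees(a),t,e)
R=np.array([[np.cos(a),-np.sin(a)],[np.sin(a),np.cos(a)]]); print('knob pred',R@[.034,-.04]+t, 'tri',tri(ray('top0',*c2(176,88)),ray('scene0',*c1(601,168))))
st=[(510,260),(690,312),(740,125),(568,72)]; L=[(-.06,.07),(-.06,-.07),(.09,-.07),(.09,.07)]
a,t,e=fit2(L,[atz('top0',*c2(*p),.018) for p in st]); print('stand',np.degrees(a),t,e)
for p in [(50,-0),(60,550),(272,520)]: print(atz('scene0',*c1(*p),0.018))
for f in('top0','scene0'):
  P=cloud(f); 
  for c,lo,hi in(('rack',(-.1,0),0),):pass
P=cloud('top0'); 
for n,(u,v) in {'beaker':(430,350),'jar':(392,250)}.items():
  x,y=map(int,c2(u,v)); print(n,P[y,x])
print('bottle',P[128,249])
o=ctrl.get_obs(); print(o['ee_pos'],o['joints'])
E
```

```text
rack 11.11465906100255 [0.57597182 0.18393326] 0.0026888591759908764
knob pred [0.61704502 0.15123781] tri (array([0.62029922, 0.1493257 , 0.16383803]), [np.float64(0.000591936026458976), np.float64(0.000591936026459033)])
stand -17.65006178871239 [ 0.55088391 -0.16226713] 0.003397267522683489
[0.01696286 0.031056   0.018     ]
[ 0.62139456 -0.25545318  0.018     ]
[ 0.66542251 -0.12757499  0.018     ]
beaker [ 0.45217644 -0.01665583  0.00269968]
jar [0.51789342 0.00783555 0.07461178]
bottle [0.75715606 0.03155408 0.14646001]
[ 0.25740275 -0.56898362  0.23060198] [-6.67503152e+01  2.42812753e+01  9.34282371e+01  5.47784394e-06
  6.23712067e+01 -1.08726044e+00]
```

Call:
{"fn": "play_rows", "kwargs": {
  "plan": [
    [[4.8,-3.9,-1],5],
    [[9.6,-7.8,-2],10],
    [[14.4,-11.6,-2],13.2],
    [[19.2,-15.5,-2],13.2],
    [[24,-19.4,-2],13.2]
  ],
  "grip": -0.35
}}

```text
time_s: 0.72
ee_pos: [0.3968, -0.2919, 0.2512]
ee_rot: [[0.981, 0.193, 0.0], [0.193, -0.981, 0.0], [0.0, -0.0, -1.0]]
wrist_force: [-0.1, -0.6, -0.6]
grip_width: 0.325
grasp_force: 0.0
```

Call:
{"fn": "play_rows", "kwargs": {
  "plan": [
    [[3.8,-4.9,0],0],
    [[7.6,-9.8,0],0],
    [[11.4,-14.7,0],0],
    [[15.2,-19.6,0],0],
    [[15.2,-19.6,0],0]
  ]
}}

```text
time_s: 1.35
ee_pos: [0.5088, -0.0685, 0.2511]
ee_rot: [[0.98, 0.199, 0.0], [0.199, -0.98, 0.001], [0.0, -0.0, -1.0]]
wrist_force: [-1.1, -0.5, 0.1]
grip_width: 0.325
grasp_force: 0.0
```

Call:
{"fn": "play_rows", "kwargs": {
  "plan": [
    [[3.8,-4.9,0],0],
    [[7.6,-9.8,0],0],
    [[11.4,-14.7,0],0],
    [[15.2,-19.6,0],0],
    [[15.2,-19.6,0],0]
  ]
}}

```text
time_s: 1.98
ee_pos: [0.62, 0.1521, 0.2506]
ee_rot: [[0.981, 0.196, 0.0], [0.196, -0.981, 0.0], [0.0, -0.0, -1.0]]
wrist_force: [-0.7, -0.2, 0.0]
grip_width: 0.326
grasp_force: 0.0
```

```bash
python3 - <<'E'
from h import *
snap('wrist','w0'); z=load('w0'); print(z['k'],z['T'].round(4))
o=ctrl.get_obs(); print(o['ee_pos'],o['ee_rot'].round(3),o['time_s'],o['grip_width'])
E
```

```text
[325.1922621  325.1922621  282.16047971 210.26290716] [[ 0.196  -0.9458 -0.2588  0.6866]
 [-0.9806 -0.1895 -0.0503  0.1665]
 [-0.0015  0.2636 -0.9646  0.3931]
 [ 0.      0.      0.      1.    ]]
[0.61892021 0.15017668 0.25043008] [[ 0.981  0.195 -0.001]
 [ 0.195 -0.981 -0.001]
 [-0.001  0.    -1.   ]] 2.025 0.3265279277981958
```

View pics/w0.png

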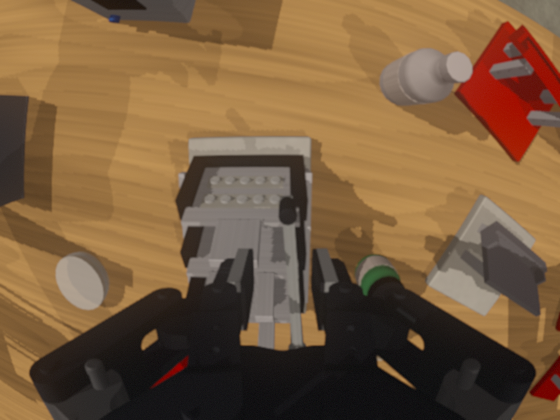

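The wrist view shows the knob at (288,204), the plate's front edge from (189,139) to (311,138), and the board's lenses near (243,190).

```bash
cat >> h.py <<'E'
def wray(f,u,v):
    z=load(f); fx,fy,cx,cy=z['k']; T=z['T']; x=np.array([(u-cx)/fx,(v-cy)/fy]); r=np.linalg.norm(x)+1e-9
    return T[:3,3],T[:3,:3]@np.r_[x/r*np.sin(r),np.cos(r)]
def watz(f,u,v,h): o,d=wray(f,u,v); return o+d*(h-o[2])/d[2]
E
python3 - <<'E'
from h import *
print(tri(ray('top0',212.4,168.7),wray('w0',288,204)), watz('w0',288,204,.164),watz('w0',289,204,.164))
print(watz('w0',189,139,.018),watz('w0',311,138,.018))
a=np.radians(11.1);R=np.array([[np.cos(a),-np.sin(a)],[np.sin(a),np.cos(a)]])
for p in [(.088,.073),(.088,-.073)]: print(R@p+[.576,.184])
d=load('w0')['d'];
E
```

```text
(array([0.62474171, 0.15083112, 0.14206979]), [np.float64(0.0010299666854907859), np.float64(0.001029966685463836)]) [0.63053812 0.15134886 0.164     ] [0.63068107 0.15063608 0.164     ]
[0.64965746 0.27158125 0.018     ] [0.67674123 0.1313726  0.018     ]
[0.64829965 0.2725763 ]
[0.67640786 0.12930757]
```

Call:
{"fn": "play_rows", "kwargs": {
  "plan": [
    [[-0.1,0.1,5],0],
    [[-0.1,0.1,8],0],
    [[-0.1,0.1,10],0],
    [[-0.1,0.1,11.3],0],
    [[-0.1,0.1,11.3],0]
  ]
}}

```text
time_s: 2.65
ee_pos: [0.6178, 0.1478, 0.1379]
ee_rot: [[0.981, 0.193, -0.001], [0.193, -0.981, -0.0], [-0.001, 0.0, -1.0]]
wrist_force: [0.1, 0.5, 0.3]
grip_width: 0.324
grasp_force: 0.0
```

```bash
python3 - <<'E'
from h import *
snap('wrist','w1');o=ctrl.get_obs(); print(o['ee_pos'],o['wrist_force'],o['time_s'],o['grip_width'])
E
```

```text
[0.61842567 0.1481157  0.13878664] [-0.19278021 -0.08473705  0.35981387] 2.7 0.3290909229493299
```

View pics/w1.png

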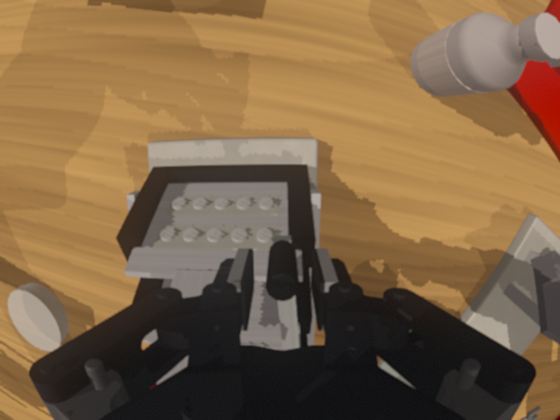

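The knob (282,270) stands centred between the fingers. Swing the bar.

Call:
{"fn": "play_rows", "kwargs": {
  "plan": [
    [[0,1.2,0],0],
    [[0,2.5,0],0],
    [[-0.2,4,0],0],
    [[-0.5,5.5,0],0],
    [[-0.8,7,0],0]
  ]
}}

```text
time_s: 3.32
ee_pos: [0.6235, 0.0769, 0.1383]
ee_rot: [[0.981, 0.193, -0.001], [0.193, -0.981, -0.0], [-0.001, -0.0, -1.0]]
wrist_force: [-0.7, 1.1, 0.6]
grip_width: 0.326
grasp_force: 0.5
```

Call:
{"fn": "play_rows", "kwargs": {
  "plan": [
    [[-0.6,1.2,0],0],
    [[-1.2,2.4,0],0],
    [[-1.9,3.5,0],0],
    [[-1.9,3.5,0],0],
    [[-1.9,3.3,0],0]
  ]
}}

```text
time_s: 3.95
ee_pos: [0.6115, 0.0422, 0.1384]
ee_rot: [[0.981, 0.193, 0.0], [0.193, -0.981, 0.0], [0.0, 0.0, -1.0]]
wrist_force: [0.9, 0.1, 0.1]
grip_width: 0.327
grasp_force: 0.0
```

```bash
python3 - <<'E'
from h import *
o=ctrl.get_obs(); print(o['ee_pos'],o['wrist_force'],o['time_s'],o['joints'])
snap('top','t1')
a=cv2.imread('pics/t1.png')[150:240,155:325]
cv2.imwrite('pics/t1c.png',cv2.resize(a,(800,424),interpolation=cv2.INTER_CUBIC))
E
```

```text
[0.61153344 0.04219592 0.13840076] [0.88852085 0.08546932 0.1300683 ] 3.95 [2.83422459e+00 2.98566626e+01 9.84450534e+01 1.50057716e-03
 5.16890836e+01 8.17059401e+01]
```

View pics/t1c.png

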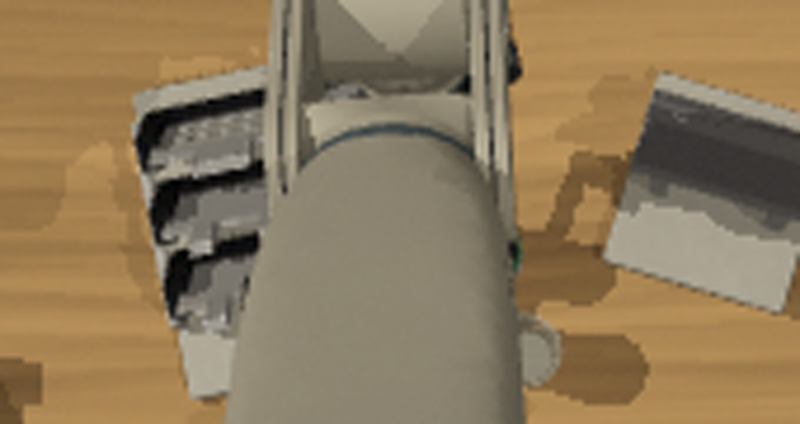

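Call:
{"fn": "play_rows", "kwargs": {
  "plan": [
    [[0,0,-4],0],
    [[0,0,-8],0],
    [[0,-3,-9],0],
    [[-0.3,-8,-9],0],
    [[-0.7,-14.5,-9],0]
  ]
}}

```text
time_s: 4.62
ee_pos: [0.5773, 0.1818, 0.2288]
ee_rot: [[0.981, 0.192, 0.001], [0.192, -0.981, 0.0], [0.001, -0.0, -1.0]]
wrist_force: [0.4, 0.8, -0.3]
grip_width: 0.324
grasp_force: 0.0
```

Call:
{"fn": "play_rows", "kwargs": {
  "plan": [
    [[0,0,0],0],
    [[0,0,0],0],
    [[0,0,0],0]
  ],
  "grip": 0.5
}}

```text
time_s: 5.0
ee_pos: [0.5776, 0.1795, 0.2283]
ee_rot: [[0.981, 0.192, -0.0], [0.192, -0.981, -0.0], [-0.0, 0.0, -1.0]]
wrist_force: [-0.6, 0.2, 0.5]
grip_width: 0.751
grasp_force: 0.0
```

```bash
python3 - <<'E'
from h import *
o=ctrl.get_obs(); snap('wrist','w2'); print(o['ee_pos'],o['wrist_force'],o['time_s'],o['grip_width'])
a=cv2.imread('pics/w2.png')[90:390,100:500]
cv2.imwrite('pics/w2c.png',cv2.resize(a,(800,600),interpolation=cv2.INTER_CUBIC))
E
```

```text
[0.57759293 0.17952782 0.22825261] [-0.64259792  0.24197923  0.50382226] 5.0 0.750914223445862
```

View pics/w2c.png

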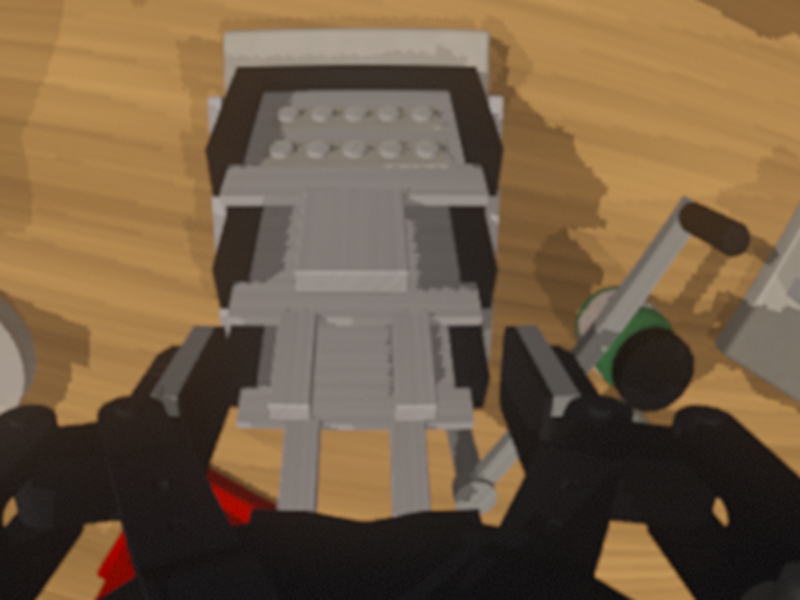

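The bar has swung well clear: knob at crop (715,225), pivot at (475,490). The board's tab top edge runs from crop (295,272) to (408,272), with its back corners at y≈290.

```bash
python3 - <<'E'
from h import *
a=np.radians(11.1);R=np.array([[np.cos(a),-np.sin(a)],[np.sin(a),np.cos(a)]]);t=np.array([.576,.1835])
f=lambda u,v:(100+u/2,90+v/2)
for p,h in[((295,272),.159),((408,272),.159),((298,290),.155),((407,290),.155),((224,32),.018),((489,32),.018),((220,203),.113),((489,203),.113),((408,190),.113)]:
  w=watz('w2',*f(*p),h); print(p,w.round(4),(R.T@(w[:2]-t)*1000).round(1))
o=ctrl.get_obs();print('tcp rack',(R.T@(o['ee_pos'][:2]-t)*1000).round(1))
E
```

```text
(295, 272) [0.5717 0.2041 0.159 ] [-0.2 21. ]
(408, 272) [0.5792 0.166  0.159 ] [ -0.2 -17.8]
(298, 290) [0.564  0.2021 0.155 ] [-8.2 20.6]
(407, 290) [0.5714 0.1644 0.155 ] [ -8.2 -17.9]
(224, 32) [0.6498 0.2727 0.018 ] [89.6 73.3]
(489, 32) [0.677  0.1319 0.018 ] [ 89.1 -70.1]
(220, 203) [0.5793 0.2418 0.113 ] [14.4 56.6]
(489, 203) [0.6004 0.1334 0.113 ] [ 14.3 -53.9]
(408, 190) [0.5991 0.1672 0.113 ] [ 19.5 -20.4]
tcp rack [ 0.8 -4.4]
```

Call:
{"fn": "play_rows", "kwargs": {
  "plan": [
    [[0.1,-0.6,3],0],
    [[0.1,-0.6,6],0],
    [[0.1,-0.6,8.5],0],
    [[0.1,-0.6,10.5],0],
    [[0.1,-0.6,10.5],0]
  ]
}}

```text
time_s: 5.68
ee_pos: [0.5764, 0.1856, 0.1218]
ee_rot: [[0.981, 0.192, -0.003], [0.192, -0.981, -0.001], [-0.003, 0.0, -1.0]]
wrist_force: [0.5, 0.0, 0.0]
grip_width: 0.752
grasp_force: 0.0
```

Call:
{"fn": "play_rows", "kwargs": {
  "plan": [
    [[0,0,0],0],
    [[0,0,0],0],
    [[0,0,0],0],
    [[0,0,0],0],
    [[0,0,0],0]
  ],
  "grip": -0.4,
  "grip_force": 30
}}

```text
time_s: 6.3
ee_pos: [0.5779, 0.1867, 0.1243]
ee_rot: [[0.981, 0.193, 0.002], [0.193, -0.981, 0.0], [0.002, 0.0, -1.0]]
wrist_force: [1.9, -2.3, 6.1]
grip_width: 0.458
grasp_force: 36.9
```

Call:
{"fn": "play_rows", "kwargs": {
  "plan": [
    [[-0.4,0,-0.9],0],
    [[-0.85,0,-1.8],0],
    [[-1.27,0,-2.7],0],
    [[-1.7,0,-3.6],0],
    [[-1.7,0,-3.6],0]
  ]
}}

```text
time_s: 6.92
ee_pos: [0.5601, 0.1834, 0.1603]
ee_rot: [[0.981, 0.193, 0.0], [0.193, -0.981, 0.0], [0.0, -0.0, -1.0]]
wrist_force: [2.7, 1.2, -0.5]
grip_width: 0.465
grasp_force: 35.8
```

Call:
{"fn": "play_rows", "kwargs": {
  "plan": [
    [[0,0,0],0],
    [[-0.85,0,-1.8],0],
    [[-1.7,0,-3.6],0],
    [[-2.5,0,-5.4],0],
    [[-2.8,0,-6.2],0]
  ],
  "grip_force": 60
}}

```text
time_s: 7.55
ee_pos: [0.5318, 0.1777, 0.2222]
ee_rot: [[0.981, 0.193, -0.001], [0.193, -0.981, -0.0], [-0.001, 0.0, -1.0]]
wrist_force: [0.1, 0.4, -3.2]
grip_width: 0.454
grasp_force: 63.2
```

Call:
{"fn": "play_rows", "kwargs": {
  "plan": [
    [[0,0,-2],0],
    [[0,0,-4],0],
    [[0,0,-6],0],
    [[0,0,-8],0],
    [[0,0,-8],0]
  ]
}}

```text
time_s: 8.18
ee_pos: [0.5332, 0.178, 0.3025]
ee_rot: [[0.981, 0.193, 0.002], [0.193, -0.981, 0.001], [0.002, -0.0, -1.0]]
wrist_force: [0.3, 0.2, -3.8]
grip_width: 0.456
grasp_force: 63.3
```

```bash
python3 - <<'E'
from h import *
o=ctrl.get_obs(); print(o['ee_pos'],o['wrist_force'],o['time_s'],o['grip_width'],o['joints'].round(1) if hasattr(o['joints'],'round') else o['joints'])
snap('scene','s2'); snap('wrist','w3')
a=cv2.imread('pics/s2.png')[130:290,220:420]; b=cv2.imread('pics/w3.png')[120:420,100:460]
cv2.imwrite('pics/s2c.png',np.hstack([cv2.resize(a,(430,344)),cv2.resize(b,(370,308)) if 0 else cv2.copyMakeBorder(cv2.resize(b,(370,308)),0,36,0,0,0)]))
E
```

```text
[0.53322693 0.17804856 0.30246671] [ 0.27469902  0.19533565 -3.83008239] 8.175 0.45642019812958784 [17.3 14.5 97.5  0.  67.8 96.1]
```

View pics/s2c.png

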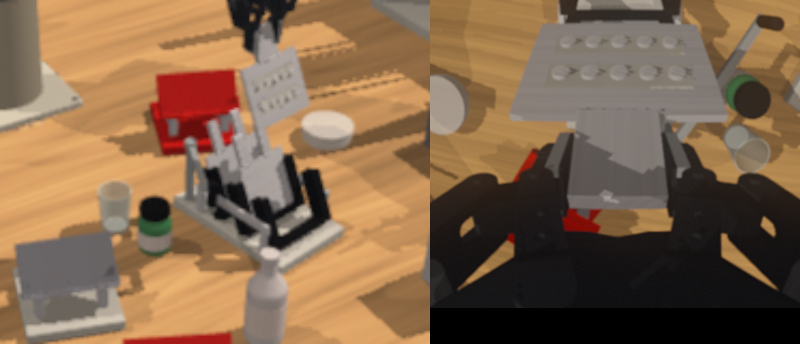

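The board is out and still leaning, with lenses facing outward and the blanks undisturbed. I'll get the held pose and the stand pose from depth.

```bash
cat >> h.py <<'E'
def wcloud(f):
    z=load(f); d=z['d']; fx,fy,cx,cy=z['k']; v,u=np.mgrid[:d.shape[0],:d.shape[1]]
    x=(u-cx)/fx;y=(v-cy)/fy;r=np.hypot(x,y)+1e-9; k=np.tan(r)/r*d
    P=np.stack([x*k,y*k,d,np.ones_like(d)],-1)@z['T'].T; P=P[...,:3]; P[d==0]=np.nan; return P
def plane(Q):
    Q=Q.reshape(-1,3);Q=Q[~np.isnan(Q[:,0])]
    for _ in range(5):
        c=Q.mean(0);n=np.linalg.svd(Q-c,full_matrices=False)[2][2];e=abs((Q-c)@n);Q=Q[e<max(.002,np.median(e)*2.5)]
    return c,n*np.sign(n[2]),len(Q),e.std()
E
python3 - <<'E'
from h import *
P=wcloud('w3')
a=np.radians(11.1);R=np.array([[np.cos(a),-np.sin(a)],[np.sin(a),np.cos(a)]])
for s in[np.s_[236:290,250:320],np.s_[196:226,205:360]]:
  c,n,k,e=plane(P[s]); print(c.round(4),n.round(3),'tilt of normal above horiz',np.degrees(np.arcsin(n[2])),'yaw',np.degrees(np.arctan2(n[1],n[0])),k,e)
# stand: rest plate from scene & top
for f in('scene0','top0'):
  P=cloud(f)
  a=np.radians(-17.65);R=np.array([[np.cos(a),-np.sin(a)],[np.sin(a),np.cos(a)]]);t=np.array([.5509,-.1623])
  L=(P[...,:2]-t)@R; z=P[...,2]
  m=(abs(L[...,1])<.06)&(z>.06)&(z<.108)&(L[...,0]>-.03)&(L[...,0]<.05)
  c,n,k,e=plane(P[m]); nl=R.T@n[:2]; print(f,c.round(4),(R.T@(c[:2]-t)).round(4),'lean',np.degrees(np.arcsin(n[2])),'yaw',np.degrees(np.arctan2(n[1],n[0])),k,e)
  # plate surface offset relative to expected: line through (45,55) dir(-sin38,cos38)
  s=(55e-3-c[2])/n[2]; print('x at z=.055 in stand frame', ((R.T@(c[:2]-t))[0]*np.cos(np.radians(38))+(c[2]-.055)*np.sin(np.radians(38)))/np.cos(np.radians(38)))
  m=(abs(z-.018)<.006)&(abs(L[...,1])<.09)&(abs(L[...,0]-.015)<.1); Q=L[m]; print('base',np.percentile(Q,[1,99],axis=0).round(4),m.sum())
E
```

```text
[0.5406 0.1797 0.3116] [0.89  0.174 0.422] tilt of normal above horiz 24.977897703737543 yaw 11.089835292384823 3766 0.000303033035660744
[0.5543 0.1836 0.2767] [0.844 0.166 0.51 ] tilt of normal above horiz 30.694749381808453 yaw 11.159529345230773 4595 0.00040810054422650685
scene0 [ 0.573  -0.1699  0.0851] [ 0.0234 -0.0006] lean 40.51418850714342 yaw -18.22768441951493 548 0.0011486182570121669
x at z=.055 in stand frame 0.046942330744681425
base [[-0.0443 -0.0702]
 [ 0.0945  0.0675]] 765
top0 [ 0.5719 -0.1695  0.0852] [ 0.0222 -0.0005] lean 39.6485340947328 yaw -17.81172206250601 255 0.0007252035707722552
x at z=.055 in stand frame 0.04573231767992287
base [[-0.0581 -0.0652]
 [ 0.0904  0.0715]] 825
```

Call:
{"fn": "play_rows", "kwargs": {
  "plan": [
    [[-0.3,2,0],0],
    [[-0.8,5.2,0],0],
    [[-1.4,9,0],0],
    [[-1.9,12.9,0],0],
    [[-2.5,16.8,0],0]
  ]
}}

```text
time_s: 8.9
ee_pos: [0.5401, 0.006, 0.3003]
ee_rot: [[0.981, 0.193, -0.002], [0.193, -0.981, -0.0], [-0.002, -0.0, -1.0]]
wrist_force: [0.6, 0.4, -2.7]
grip_width: 0.455
grasp_force: 63.2
```

Call:
{"fn": "play_rows", "kwargs": {
  "plan": [
    [[-0.6,3.9,0],6],
    [[-1.2,7.8,0],12],
    [[-1.7,11.5,0],18],
    [[-2.2,14.8,0],24],
    [[-2.5,16.8,0],28.8]
  ]
}}

```text
time_s: 9.52
ee_pos: [0.5476, -0.1639, 0.3002]
ee_rot: [[0.951, -0.308, -0.002], [-0.308, -0.951, 0.0], [-0.002, 0.001, -1.0]]
wrist_force: [-0.6, 1.3, -2.5]
grip_width: 0.453
grasp_force: 63.2
```

Call:
{"fn": "play_rows", "kwargs": {
  "plan": [
    [[0,0,0.5],0],
    [[0,0,2],0],
    [[0,0,4],0],
    [[0,0,5],0],
    [[0,0,5],0]
  ]
}}

```text
time_s: 10.15
ee_pos: [0.5481, -0.1607, 0.2501]
ee_rot: [[0.953, -0.302, -0.002], [-0.302, -0.953, 0.001], [-0.003, -0.0, -1.0]]
wrist_force: [0.2, -0.5, -3.2]
grip_width: 0.457
grasp_force: 63.2
```

```bash
python3 - <<'E'
from h import *
o=ctrl.get_obs(); print(o['ee_pos'],np.array(o['ee_rot']).round(3).tolist(),o['wrist_force'],o['time_s'],o['grip_width'])
snap('scene','s3'); snap('wrist','w4')
P=wcloud('w4')
c,n,k,e=plane(P[236:290,250:320]); print(c.round(4),np.degrees(np.arcsin(n[2])),np.degrees(np.arctan2(n[1],n[0])),k,e)
a=cv2.imread('pics/s3.png')[130:290,170:370]; b=cv2.imread('pics/w4.png')[:420,50:530]
cv2.imwrite('pics/s3c.png',np.hstack([cv2.resize(a,(375,300)),cv2.resize(b,(425,372))[:300] if 0 else cv2.resize(b,(343,300))]))
E
```

```text
[ 0.54808138 -0.16070406  0.2500667 ] [[0.953, -0.302, -0.002], [-0.302, -0.953, 0.001], [-0.003, -0.0, -1.0]] [ 0.2480194  -0.54034365 -3.18323559] 10.15 0.4570427674787758
[ 0.5559 -0.1625  0.2613] 24.910657656978422 -17.58079967643454 3765 0.0002958511140779789
```

View pics/s3c.png

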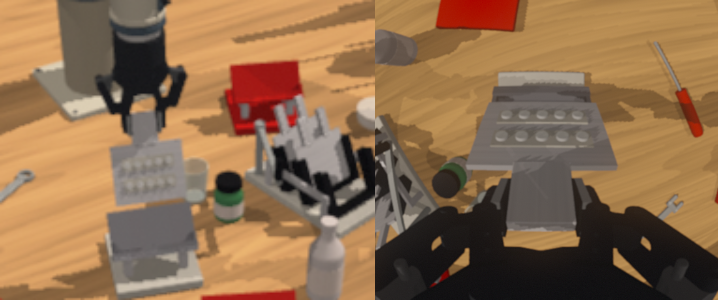

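The wrist view shows the stand's front plate edge from composite (499,74) to (583,73), parallel to the board's foot. The board is centred over it.

```bash
python3 - <<'E'
from h import *
o=ctrl.get_obs(); X=np.array(o['ee_rot'])[:2,0]; Y=np.array([-X[1],X[0]]); t=np.array(o['ee_pos'])[:2]
l=watz('w4',223.5,103.6,.018);r=watz('w4',341,102.2,.018); print(l,r,np.degrees(np.arctan2(l[1]-r[1],l[0]-r[0]))-90, np.linalg.norm(l-r))
for w in(l,r): print((w[:2]-t)@X,(w[:2]-t)@Y)
# from the point cloud: front plate edge and rest ledge
P=wcloud('w4'); L=np.stack([(P[...,:2]-t)@X,(P[...,:2]-t)@Y],-1); z=P[...,2]
m=(abs(z-.018)<.007)&(L[...,0]>.05)&(L[...,0]<.13)&(abs(L[...,1])<.1); Q=L[m]; print('plate',m.sum(),np.percentile(Q,[1,50,99],axis=0).round(4))
m=(z>.045)&(z<.085)&(L[...,0]>.02)&(L[...,0]<.1)&(abs(L[...,1])<.1); Q=np.c_[L[m],z[m]]; print('ledge',m.sum(),np.percentile(Q,[0.5,2,50,98,99.5],axis=0).round(4))
E
```

```text
[ 0.65664837 -0.12238527  0.018     ] [ 0.61738736 -0.25141102  0.018     ] -16.92438723971506 0.13486686544739693
0.09077338967093519 0.069537971424773
0.09240422796959678 -0.06531902141892683
plate 2369 [[ 0.0716 -0.0664]
 [ 0.0826  0.0012]
 [ 0.0939  0.0702]]
ledge 3078 [[ 0.0474 -0.0652  0.0542]
 [ 0.0476 -0.0631  0.0549]
 [ 0.0593  0.0023  0.0658]
 [ 0.0702  0.0674  0.0756]
 [ 0.0708  0.0693  0.08  ]]
```

Call:
{"fn": "play_rows", "kwargs": {
  "plan": [
    [[-0.1,-0.1,2.5],0],
    [[-0.2,-0.2,5],0],
    [[-0.2,-0.2,7],0],
    [[-0.2,-0.2,8.4],0],
    [[-0.2,-0.2,8.9],0]
  ]
}}

```text
time_s: 10.88
ee_pos: [0.5476, -0.1589, 0.162]
ee_rot: [[0.953, -0.303, -0.0], [-0.303, -0.953, 0.0], [-0.0, -0.0, -1.0]]
wrist_force: [0.7, -0.1, -2.2]
grip_width: 0.458
grasp_force: 63.2
```

Call:
{"fn": "play_rows", "kwargs": {
  "plan": [
    [[0,0,0.2],0],
    [[0,0,0.4],0],
    [[0,0,0.5],0],
    [[0,0,0.6],0]
  ]
}}

```text
time_s: 11.38
ee_pos: [0.5477, -0.159, 0.1566]
ee_rot: [[0.953, -0.303, 0.001], [-0.303, -0.953, -0.0], [0.001, -0.0, -1.0]]
wrist_force: [0.3, -0.5, -2.1]
grip_width: 0.457
grasp_force: 63.2
```

Still free at −2.1 N (weight only). Ease down toward contact.

Call:
{"fn": "play_rows", "kwargs": {
  "plan": [
    [[0,0,0.15],0],
    [[0,0,0.3],0],
    [[0,0,0.4],0],
    [[0,0,0.4],0]
  ]
}}

```text
time_s: 11.88
ee_pos: [0.5478, -0.159, 0.1524]
ee_rot: [[0.953, -0.303, 0.001], [-0.303, -0.953, -0.0], [0.001, -0.0, -1.0]]
wrist_force: [0.9, -0.3, -2.9]
grip_width: 0.45
grasp_force: 63.3
```

Call:
{"fn": "play_rows", "kwargs": {
  "plan": [
    [[0,0,0.1],0],
    [[0,0,0.2],0],
    [[0,0,0.2],0]
  ]
}}

```text
time_s: 12.25
ee_pos: [0.548, -0.1591, 0.151]
ee_rot: [[0.953, -0.303, 0.001], [-0.303, -0.953, -0.0], [0.001, 0.0, -1.0]]
wrist_force: [-0.6, -1.3, 4.3]
grip_width: 0.457
grasp_force: 63.8
```

Call:
{"fn": "play_rows", "kwargs": {
  "plan": [
    [[0,0,0],0],
    [[-0.3,0,0.1],0],
    [[-0.6,0,0.25],0],
    [[-0.9,0,0.4],0],
    [[-1.2,0,0.55],0]
  ],
  "grip_force": 22
}}

```text
time_s: 12.88
ee_pos: [0.5361, -0.1554, 0.1447]
ee_rot: [[0.953, -0.303, 0.001], [-0.303, -0.953, -0.0], [0.001, 0.0, -1.0]]
wrist_force: [3.3, -2.2, -0.3]
grip_width: 0.459
grasp_force: 62.6
```

```bash
cat > m.py <<'E'
from h import *
import sys
o=ctrl.get_obs(); snap('wrist',sys.argv[1]); P=wcloud(sys.argv[1]); t=np.array(o['ee_pos']); R=np.array(o['ee_rot'])
c,n,k,e=plane(P[240:285,258:310]); rel=(c-t)@R
print(t.round(4),o['wrist_force'],o['time_s'],'tab pt in tool',rel.round(4),'lean',np.degrees(np.arcsin(n[2])),'yaw',np.degrees(np.arctan2(n[1],n[0])),k,e)
E
python3 m.py w5
```

```text
[ 0.5361 -0.1554  0.1447] [ 3.31295385 -2.2155299  -0.32541984] 12.875 tab pt in tool [ 0.0084 -0.0012 -0.0123] lean 31.48408134915006 yaw -17.921335902061138 2328 0.0003177777062262637
```

Call:
{"fn": "play_rows", "kwargs": {
  "plan": [
    [[-0.3,0,0.2],0],
    [[-0.6,0,0.4],0],
    [[-0.9,0,0.6],0],
    [[-1.1,0,0.75],0],
    [[-1.1,0,0.75],0]
  ]
}}

```text
time_s: 13.55
ee_pos: [0.5253, -0.1518, 0.1372]
ee_rot: [[0.953, -0.304, -0.0], [-0.304, -0.953, 0.0], [-0.001, -0.0, -1.0]]
wrist_force: [2.7, -1.4, 0.3]
grip_width: 0.455
grasp_force: 62.2
```

```bash
python3 m.py w6
```

```text
[ 0.5253 -0.1518  0.1372] [ 2.69419387 -1.42895727  0.32458888] 13.55 tab pt in tool [ 0.0092 -0.0013 -0.0141] lean 37.447971692602486 yaw -17.95093393608799 2332 0.0003437601155152056
```

Call:
{"fn": "play_rows", "kwargs": {
  "plan": [
    [[-0.1,0,0.1],0],
    [[-0.15,0,0.15],0],
    [[-0.15,0,0.15],0]
  ]
}}

```text
time_s: 13.98
ee_pos: [0.5253, -0.1518, 0.1368]
ee_rot: [[0.953, -0.303, 0.003], [-0.303, -0.953, -0.001], [0.003, -0.0, -1.0]]
wrist_force: [4.0, -1.7, 7.8]
grip_width: 0.457
grasp_force: 63.1
```

```bash
python3 m.py w7; python3 - <<'E'
from h import *
P=wcloud('w7');c,n,k,e=plane(P[240:285,258:310])
th=np.radians(-17.75);X=np.array([np.cos(th),np.sin(th),0]);Y=np.array([-X[1],X[0],0])
o=np.array([.5481,-.1607,.055])+.0465*X+.002*Y
l=np.radians(38);xr=np.cos(l)*X+np.sin(l)*np.array([0,0,1]);zr=np.cross(xr,Y)
p=c-5e-3*n-o; print('rest frame',p@xr,p@Y,p@zr)
# lens-side board region: lateral edges
q=P-o; x=q@xr;y=q@Y;z=q@zr
m=(abs(x-.005)<.005)&(z>.074)&(z<.090)&(abs(y)<.08);print('edges y',np.percentile(y[m],[.5,99.5]),m.sum())
m=(abs(x-.0025)<.006)&(abs(y)<.03)&(z>-.01)&(z<.16);print('z',np.percentile(z[m],[.2,99.8]))
E
```

```text
[ 0.5253 -0.1518  0.1368] [ 4.03471027 -1.69149423  7.82924965] 13.975 tab pt in tool [ 0.0091 -0.0012 -0.0141] lean 37.817062241411705 yaw -17.76023047438343 2333 0.00033678254320494163
rest frame 0.005400836075426686 0.0007996828593702402 0.11370024425464385
edges y [-0.05317385  0.05573291] 5603
z [-0.00312867  0.1388567 ]
```

Call:
{"fn": "play_rows", "kwargs": {
  "plan": [
    [[0,0,-0.1],0],
    [[0,0,-0.1],0]
  ]
}}

```text
time_s: 14.28
ee_pos: [0.5252, -0.1517, 0.1372]
ee_rot: [[0.953, -0.303, 0.002], [-0.303, -0.953, -0.0], [0.002, -0.0, -1.0]]
wrist_force: [5.1, -2.8, 1.7]
grip_width: 0.459
grasp_force: 62.3
```

Call:
{"fn": "play_rows", "kwargs": {
  "plan": [
    [[0,0,0],0],
    [[0,0,0],0],
    [[0,0,0],0],
    [[0,0,0],0]
  ],
  "grip": 0.4
}}

```text
time_s: 14.78
ee_pos: [0.5238, -0.1514, 0.1366]
ee_rot: [[0.953, -0.303, -0.001], [-0.303, -0.953, 0.0], [-0.001, -0.0, -1.0]]
wrist_force: [1.1, -0.6, -0.7]
grip_width: 0.699
grasp_force: 0.0
```

```bash
python3 m.py w8
```

```text
[ 0.5238 -0.1514  0.1366] [ 1.10474027 -0.58943943 -0.73181384] 14.775 tab pt in tool [ 0.0098 -0.0012 -0.0155] lean 37.705698152854225 yaw -17.794526821185542 2328 0.0003384921938070554
```

Call:
{"fn": "play_rows", "kwargs": {
  "plan": [
    [[0,0,-1.5],0],
    [[0,0,-4],0],
    [[0,0,-7],0],
    [[0,0,-10],0],
    [[0,0,-12],0]
  ]
}}

```text
time_s: 15.45
ee_pos: [0.5247, -0.1516, 0.2596]
ee_rot: [[0.953, -0.303, 0.003], [-0.303, -0.953, -0.001], [0.003, -0.0, -1.0]]
wrist_force: [-1.2, 0.2, -0.1]
grip_width: 0.702
grasp_force: 0.0
```

```bash
python3 - <<'E'
from h import *
for p in((469,210),(465,207)): print(watz('w2',*p,.164))
o=ctrl.get_obs();print(o['ee_pos'],o['time_s'])
P=wcloud('w2')
z=P[...,2]; img=load('w2')['p'].astype(int)
m=(z>.155)&(z<.172)&(P[...,1]<.10)&(P[...,0]>.55)&(img.sum(-1)<200); print(m.sum(),np.nanmean(P[m],axis=0),np.nanmin(P[m],axis=0),np.nanmax(P[m],axis=0))
# board after retreat, scene view
snap('scene','s4'); snap('wrist','w9')
th=np.radians(-17.75);X=np.array([np.cos(th),np.sin(th),0]);Y=np.array([-X[1],X[0],0])
oo=np.array([.5481,-.1607,.055])+.0465*X+.002*Y
l=np.radians(38);xr=np.cos(l)*X+np.sin(l)*np.array([0,0,1]);zr=np.cross(xr,Y)
for P in(cloud('s4'),wcloud('w9')):
  q=P-oo;x=q@xr;y=q@Y;z=q@zr
  m=(abs(x-.004)<.009)&(abs(y)<.1)&(z>.075)&(z<.09);print('edges',np.percentile(y[m],[1,99]),m.sum(),'x',np.median(x[m]))
  m=(abs(x-.004)<.009)&(abs(y)<.017)&(z>.1)&(z<.16);print('tabtop',np.percentile(z[m],99),'x front',np.median(x[m]),m.sum())
E
```

```text
[0.61549043 0.04707883 0.164     ]
[0.61695106 0.05152294 0.164     ]
[ 0.52467431 -0.15163606  0.25956787] 15.45
273 [0.61566545 0.04987684 0.1619221 ] [0.60915962 0.04151349 0.15504077] [0.62192211 0.05511309 0.16518472]
edges [-0.05534662  0.05191246] 171 x 0.00800198589960323
tabtop 0.1395076482609816 x front 0.009696657586449654 114
edges [-0.05282164  0.05514142] 1701 x 0.007927586341836846
tabtop 0.13819590171124288 x front 0.01005155974798955 1894
```

Call:
{"fn": "play_rows", "kwargs": {
  "plan": [
    [[0.5,-4.4,0],-6],
    [[1,-8.8,0],-12],
    [[1.6,-13.2,0],-18],
    [[2.1,-17.5,0],-24],
    [[2.6,-21.8,0],-28.8]
  ],
  "grip": -0.35
}}

```text
time_s: 16.18
ee_pos: [0.6151, 0.0497, 0.2562]
ee_rot: [[0.981, 0.196, -0.001], [0.196, -0.981, -0.0], [-0.001, -0.0, -1.0]]
wrist_force: [0.2, -1.0, -0.1]
grip_width: 0.329
grasp_force: 0.0
```

Call:
{"fn": "play_rows", "kwargs": {
  "plan": [
    [[0,0,0],0],
    [[0,0,0],0]
  ]
}}

```text
time_s: 16.42
ee_pos: [0.6144, 0.0481, 0.2562]
ee_rot: [[0.981, 0.193, -0.001], [0.193, -0.981, -0.0], [-0.002, 0.0, -1.0]]
wrist_force: [-0.4, -0.7, 0.0]
grip_width: 0.325
grasp_force: 0.0
```

```bash
python3 - <<'E'
from h import *
o=ctrl.get_obs(); snap('wrist','w10'); P=wcloud('w10'); z=P[...,2]; img=load('w10')['p'].astype(int)
t=np.array(o['ee_pos']);R=np.array(o['ee_rot']); print(t,o['grip_width'],np.degrees(np.arctan2(R[1,0],R[0,0])))
m=(z>.15)&(z<.17)&(abs(P[...,0]-.615)<.025)&(abs(P[...,1]-.05)<.025)&(img.sum(-1)<200); print(m.sum(),np.nanmean(P[m],axis=0),np.nanmin(P[m],axis=0),np.nanmax(P[m],axis=0)); print(((np.nanmean(P[m],axis=0)-t)@R*100).round(2))
E
```

```text
[0.61435975 0.04811225 0.25615756] 0.3253574646464276 11.126684018645939
272 [0.61724308 0.04774379 0.16205096] [0.60952666 0.04149814 0.1502727 ] [0.6225173  0.05359613 0.16553824]
[0.29 0.09 9.41]
```

Call:
{"fn": "play_rows", "kwargs": {
  "plan": [
    [[0.2,0.1,4],0],
    [[0.2,0.1,7],0],
    [[0.2,0.1,10],0],
    [[0.2,0.1,11.8],0],
    [[0.2,0.1,11.8],0]
  ]
}}

```text
time_s: 17.1
ee_pos: [0.6163, 0.047, 0.1377]
ee_rot: [[0.981, 0.192, -0.003], [0.192, -0.981, -0.0], [-0.003, -0.0, -1.0]]
wrist_force: [-0.7, -0.1, -0.1]
grip_width: 0.326
grasp_force: 0.0
```

Call:
{"fn": "play_rows", "kwargs": {
  "plan": [
    [[0.8,-1.7,0],0],
    [[1.4,-3,0],0],
    [[1.8,-4.5,0],0],
    [[2.1,-6,0],0],
    [[2.2,-7.5,0],0]
  ]
}}

```text
time_s: 17.73
ee_pos: [0.6242, 0.127, 0.139]
ee_rot: [[0.981, 0.194, 0.0], [0.194, -0.981, 0.0], [0.0, -0.0, -1.0]]
wrist_force: [0.9, -0.1, -0.1]
grip_width: 0.322
grasp_force: 0.4
```

Call:
{"fn": "play_rows", "kwargs": {
  "plan": [
    [[0,-1,0],0],
    [[0,-2,0],0],
    [[0,-2.7,0],0],
    [[0,-3.1,0],0],
    [[0,-3.1,0],0]
  ]
}}

```text
time_s: 18.35
ee_pos: [0.6182, 0.1562, 0.1387]
ee_rot: [[0.981, 0.193, -0.0], [0.193, -0.981, 0.0], [-0.0, -0.0, -1.0]]
wrist_force: [0.0, 0.3, 0.1]
grip_width: 0.324
grasp_force: 0.0
```

Call:
{"fn": "play_rows", "kwargs": {
  "plan": [
    [[0,-0.2,0],0],
    [[0,-0.3,0],0],
    [[0,-0.4,0],0],
    [[0,-0.4,0],0]
  ]
}}

```text
time_s: 18.85
ee_pos: [0.6177, 0.1586, 0.1388]
ee_rot: [[0.981, 0.193, -0.0], [0.193, -0.981, -0.002], [-0.0, 0.002, -1.0]]
wrist_force: [0.7, -6.8, 0.4]
grip_width: 0.329
grasp_force: 3.3
```

At the stop (6.8 N). Back off, lift and verify.

Call:
{"fn": "play_rows", "kwargs": {
  "plan": [
    [[0,0.4,0],0],
    [[0,0.8,0],0],
    [[0,0.8,-3],0],
    [[0,0.8,-7],0],
    [[0,0.8,-11],0]
  ]
}}

```text
time_s: 19.48
ee_pos: [0.619, 0.1521, 0.2499]
ee_rot: [[0.981, 0.193, -0.0], [0.193, -0.981, 0.0], [-0.0, -0.0, -1.0]]
wrist_force: [0.4, 0.3, -0.7]
grip_width: 0.325
grasp_force: 0.0
```

Call:
{"fn": "play_rows", "kwargs": {
  "plan": [
    [[0,0,-1],0],
    [[0,0,-1],0],
    [[0,0,-1],0]
  ]
}}

```text
time_s: 19.85
ee_pos: [0.6182, 0.1519, 0.257]
ee_rot: [[0.981, 0.193, -0.003], [0.193, -0.981, -0.001], [-0.003, -0.0, -1.0]]
wrist_force: [-0.1, -0.3, 0.2]
grip_width: 0.325
grasp_force: 0.0
```

```bash
python3 - <<'E'
from h import *
o=ctrl.get_obs(); snap('wrist','w11'); P=wcloud('w11'); z=P[...,2]; img=load('w11')['p'].astype(int)
m=(z>.15)&(z<.17)&(abs(P[...,0]-.62)<.03)&(abs(P[...,1]-.14)<.04)&(img.sum(-1)<200); k=np.nanmean(P[m],axis=0)
print(o['ee_pos'],m.sum(),k,'expected closed (.6185,.1505)')
snap('scene','s5'); P=cloud('s5')
th=np.radians(-17.75);X=np.array([np.cos(th),np.sin(th),0]);Y=np.array([-X[1],X[0],0])
oo=np.array([.5481,-.1607,.055])+.0495*X+.002*Y
l=np.radians(38);xr=np.cos(l)*X+np.sin(l)*np.array([0,0,1]);zr=np.cross(xr,Y)
q=P-oo;x=q@xr;y=q@Y;zz=q@zr
m=(abs(x-.004)<.009)&(abs(y)<.1)&(zz>.075)&(zz<.09);print('edges',np.percentile(y[m],[1,99]),np.median(x[m]),m.sum())
m=(abs(x-.004)<.009)&(abs(y)<.017)&(zz>.1)&(zz<.16);print('tabtop',np.percentile(zz[m],99),np.median(x[m]),m.sum())
# changes in bystander areas between s0 and s5
d=np.abs(load('scene0')['p'].astype(int)-load('s5')['p']).sum(-1)>120
n,_,st,_=cv2.connectedComponentsWithStats(d.astype(np.uint8)); print([s.tolist() for s in st[1:] if s[4]>25])
E
```

```text
[0.61815455 0.15190778 0.25701651] 289 [0.62189423 0.15329665 0.16200695] expected closed (.6185,.1505)
edges [-0.05533473  0.0514464 ] 0.005662204621739247 179
tabtop 0.1411939973503742 0.007651275558528309 145
[[29, 0, 101, 203, 5407], [184, 0, 20, 36, 197], [215, 0, 7, 8, 41], [282, 0, 105, 183, 5528], [218, 9, 14, 32, 185], [250, 24, 7, 11, 54], [259, 29, 43, 35, 495], [240, 38, 6, 20, 83], [247, 39, 15, 24, 185], [209, 43, 11, 21, 129], [189, 46, 22, 22, 294], [221, 46, 10, 22, 148], [213, 65, 7, 5, 28], [56, 69, 18, 11, 119], [248, 68, 22, 29, 285], [201, 71, 14, 6, 48], [216, 74, 15, 12, 109], [186, 93, 18, 30, 352], [237, 104, 24, 27, 395], [228, 118, 7, 7, 30], [157, 167, 30, 10, 140], [115, 175, 37, 14, 122], [90, 190, 109, 44, 966], [65, 196, 61, 25, 300], [347, 202, 22, 40, 415], [241, 217, 13, 16, 123], [0, 227, 51, 35, 320], [248, 233, 20, 11, 123], [70, 236, 25, 6, 55], [110, 241, 47, 55, 1169], [18, 244, 45, 20, 385], [261, 251, 10, 9, 37], [0, 264, 35, 16, 203], [152, 273, 57, 29, 680]]
```

The bar is closed at its stop and the board is seated on the rest, so I'm handing in.

```bash
python3 -c "
from cell import ctrl
print(ctrl.job_done())"
```

```text
the job is handed in; nothing more can be done
None
```

The job is handed in (no verdict was returned): the light board measured seated on the test stand's rest, lenses outward, and the retaining bar was swung back to its stop.

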